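Change the seeding lane over to a new batch

ROBOT

A 6-joint arm with a two-finger parallel gripper is mounted at the origin on the work surface. World frame = base frame: x ahead of the robot, y to its left, z up, the work surface at z = 0. Lengths are in m, angles in degrees, forces in N, time in s.
With the tool pointing down it reaches from about 0.25 to 0.775 m from the base axis. Payload 4 kg.
Tool frame: the origin (TCP) lies at the very end of the fingers, on their centre line; the grasp point (between the pads) lies ctrl.grip_depth behind it (ctrl.grip_depth is the distance from the TCP to the grasp point, in m); z points along the fingers, y is the direction in which the jaws open and shut (so a half turn about z gives the same grasp; the last joint's range is limited). The gripper opens to 94 mm and grips with 3 to 60 N. Pads are 16 mm wide; open, the fingers measure 119 mm over their backs; the gripper's body (75 mm by 177 mm) begins 78 mm behind the grasp point.
Start: joints at [63.822, 4.996, 78.535, -0, 96.463, -5.907], TCP at [0.191, 0.516, 0.206] pointing down, gripper open.
Joint ranges: [-177.83, 177.83], [-43.37, 116.18], [15.69, 146.23], [-61.86, 241.86], [9.47, 152.12], [-147.06, 147.06]. Speed limits (degrees/s): [159.86, 159.86, 180, 180, 180, 180].

INTERFACE

Orientations are given as [roll, pitch, yaw] about the fixed x, y, z axes, in that order (R = Rz(yaw) Ry(pitch) Rx(roll)).
In Python, from rig import ctrl gives the robot as it stands.
- The arm moves only by the tool jog_arm, never from a script. Its argument "deltas" is a list of rows, each a list of 3 entries, a list of its own where there are three numbers: the shift along the tool's x, y, z in m, then the turn, a rotation vector about the tool's x, y, z in rad, then the finger opening in m, from 0 to 0.094. A call has 1 to 20 rows; each row is the pose to reach, as a shift and turn from the pose measured when the call began, along the tool's axes at that moment; what a row does not reach only later rows make up. A row lasts 1/8 s, in which the tool goes at most 62.5 mm and 10.7 degrees, less where a joint would pass 70% of its speed; a pose out of reach is approached as far as the arm can. A call with a gripper value outside its range is refused whole. The fingers move at their own pace and stop on an object; "newtons" is the grip in N (left out, the last holds). Time passes only in rows, so rows that repeat a pose let the fingers close. It gives the time, the measured TCP pose, the force and the opening at its end, in the units of the state.
- ctrl.observe(): the state, without advancing time (a new reading comes with each control period).
- ctrl.snapshot(name): name is "scene" or "top" or "wrist"; returns (picture, depth): 384x512x3 uint8, red, green, blue; 384x512 float32, m along the optical axis (not along the pixel's ray), 0 where there is no reading.
- ctrl.get_calibration(name): a dict with "fx", "fy", "cx", "cy" (pixels), "dist" ([k1, k2, p1, p2, k3] as OpenCV has them; the pictures are not rectified), "R" (3x3) and "t" (3): a world point X has camera coordinates R X + t. Camera axes: x right, y down, z forward; pixel columns grow to the right and rows downward; lengths in m; the calibration is good to about 2 mm. A picture is of the moment at which its call begins: read the wrist's pose just before it. get_calibration takes no time and is no camera call; for the wrist camera it gives the pose at the moment of the call.
- ctrl.sign_off(): hands the job in, once; it reports no verdict.
The state is a dict: "t": time; "qpos": joint angles; "dq": joint speeds; "effort": joint torques, N m; "eef_pos": TCP position; "ee_rot": TCP orientation; "force": force on the tool from outside, world axes, zero at the start; "torque": the same for the moment, N m; "width": finger opening in m.
Only numpy, scipy, OpenCV 4.12 (cv2) and the standard library are available. Lean on these libraries where they do the work, as an engineer would, in place of code of your own. Each camera call takes 0.05 s, during which the arm holds its last target. There are 200 camera calls.

TASK

Change the seeding station over to a new batch: first lift the finished cell strip out of the infeed lane and stand it upright in the low carrier tray beside the one already there; then turn the counter's knob anticlockwise all the way back to its zero stop; then stand the empty cell strip in the lane, pushed up against the end stop; and last swing the run lever right over, away from the robot. Set the strips down rather than dropping them, and leave the other things on the bench where they are.

Things in the scene. Friction and masses are not known exactly. Their poses are not given: they have to be found in the camera images.
- strip_done: the finished cell strip: a narrow black plastic tray of three cells in a row, each filled with a rounded plug that stands about 9 mm above the rim. It starts in the infeed lane. 150 mm long (its x), 48 mm wide (its y), straight sides, 55 mm high, 60 to 110 g; origin at the centre of its underside, z up; either end may lead
- strip_new: the empty cell strip: the same black strip of three open cells without plugs, standing alone on the bench between the robot and the counter. 150 mm long (its x), 48 mm wide (its y), straight sides, 55 mm high, 60 to 110 g; origin at the centre of its underside, z up; either end may lead
- strip_parked: a second finished cell strip, same make as strip_done, already standing in the carrier near its +y side, loose; origin at the centre of its underside, x along its length. It stays where it is
- carrier_in (a point): centre of the inner floor (4 mm above the bench) of the carrier, a low grey tray fixed to the bench, 200 mm (its x) by 220 mm (its y), walls 4 mm thick and 20 mm high, z up. strip_parked stands in it about along x, 65 mm to the +y side; the -y half is free: x 0, y -45 mm is a good place for the finished strip
- dial_centre (a point): centre of the counter's fixed dial, on the knob's axis at the knob's underside. z points out of the dial, 35 degrees from vertical, leaning to the counter's front, which roughly faces the robot; x points up the slope to the zero mark, where a small steel pin stands. The counter is a grey head 140 x 150 x 50 mm on a pedestal, its back 165 mm high
- knob_grip (a point): point on the knob's axis 31 mm out from dial_centre, where to grip. The knob is a black disc 44 mm across, 8 mm thick, with an upright bar on it 42 mm long, 14 mm thick and 30 mm high, up to 38 mm from the dial; x runs along the bar to its white pointer end, z out of the dial. It turns with the knob
- knob (a joint): angle of the knob: 0 = at the zero stop, with the pointer up the slope, along the dial's x; it grows clockwise as seen looking at the dial, to 3.0 rad at most, so resetting is anticlockwise. Light friction (0.05 N m), stays where it is left, firm stop at 0
- lane_stop (a point): foot of the infeed lane's end stop: on the lane's floor (6 mm above the bench), midway between the rails, on the face the strip touches. x points along the lane into the stop, away from the robot; z up. Fixed steel lane, 65 mm wide between rails 12 mm above its floor and 200 mm long; stop block 60 mm wide, 44 mm above the bench. A strip pushed home has its centre 75 mm before this point
- lever (a joint): angle of the run lever, beside the lane on its -y side: 0 = leaning 0.5 rad back along the lane (towards the robot), 1.0 = leaning 0.5 rad the other way, at its stop (run). It stays where it is left; about 1 N at the ball moves it
- lever_tip (a point): centre of the black ball (26 mm across) on the run lever, 80 mm from its pivot, on a steel bar 10 mm thick. The pivot lies 28 mm above the bench, 85 mm before lane_stop along the lane's x and 115 mm to its -y side; the block under it is 70 x 50 mm, its top 31 mm above the bench (41 mm at the pivot boss)
- pot: an open terracotta pot, 76 mm across, 70 mm high, loose; origin at its underside. A bystander
- jar: a closed glass jar, 52 mm across, 80 mm high, loose; origin at its underside. A bystander
- sprayer: a white plastic bottle, 68 mm across, 170 mm high, loose; origin at its underside. A bystander
- trowel: a flat spatula-shaped hand tool, 240 mm long, lying along its x axis, loose. A bystander
- tin: a plain metal tin, 74 mm across, 60 mm high, loose; origin at its underside. A bystander
Mind the look-alikes: they are no part of the job. What is shaped like the strip_new but green is not meant.

How it is judged:
By the outcome, as a careful person would: the job done as asked, in the order asked, and still so for the second after the job is handed in, with the robot touching nothing.
It also fails if it takes over 72 s, if anything falls off the work surface, if the arm or the gripper's body presses on something with over 40 N, if the wrist force passes 120 N, or if a joint passes its speed limit or range.

## Working session

There is one attempt and no reset: what is moved stays moved. The work goes in short steps, Python scripts to look and compute and a tool call to move; the robot and the scene stay as the last step left them, time stands still between calls to the robot, and variables do not carry over. Pictures are saved under pics/ and viewed, about 8 in all and at most 12, crops included, and the job is handed in when it is done.

Besides the shell and the picture viewer there is one more tool, called after "Call:" as a command line: name --argument value ..., lists and objects as JSON in quotes. jog_arm: Moves the arm, as the interface text tells. Its arguments: {"type":"object","properties":{"deltas":{"type":"array","items":{"type":"array"}},"newtons":{"type":"number"}},"required":["deltas"]}

```bash
ls; mkdir -p pics
cat > h.py <<'E'
import numpy as np, cv2
from rig import ctrl
def snap(n):
    c=ctrl.get_calibration(n); p,d=ctrl.snapshot(n); np.savez(f'/tmp/{n}.npz',p=p,d=d,**{k:np.array(v) for k,v in c.items()})
    return p,d,c
def load(n): return np.load(f'/tmp/{n}.npz')
def cloud(z):
    d=z['d'];h,w=d.shape
    K=np.array([[z['fx'],0,z['cx']],[0,z['fy'],z['cy']],[0,0,1.]])
    v,u=np.mgrid[:h,:w].astype(float)
    n=cv2.undistortPoints(np.stack([u.ravel(),v.ravel()],1)[:,None],K,z['dist'])[:,0]
    P=np.c_[n*d.ravel()[:,None],d.ravel()]
    X=(P-z['t'])@z['R']; X[d.ravel()==0]=np.nan
    return X.reshape(h,w,3)
E
python3 - <<'E'
from h import *
for n in ('top','scene'):
    p,d,c=snap(n); cv2.imwrite(f'pics/{n}0.png',cv2.resize(p[:,:,::-1],(800,600)))
    R=np.array(c['R']);print(n,-R.T@c['t'],R[2])
s=ctrl.observe();print(s,ctrl.grip_depth)
E
```

```text
pics
top [0.33090164 0.07114572 1.47071963] [ 0.11905076  0.00378872 -0.99288094]
scene [ 1.4395377 -0.1234897  1.0600638] [-0.70362872  0.13806643 -0.69702531]
{'t': 0.1, 'qpos': array([ 6.38221431e+01,  5.03534986e+00,  7.86133668e+01, -3.75578874e-03,
        9.64618424e+01, -5.90650153e+00]), 'dq': array([ 0.09213687, -0.02861026, -0.336564  , -0.06300801, -0.12387691,
       -0.01677897]), 'effort': array([ 2.38515306e-03, -3.41252053e+01, -3.03302014e+01,  7.19241472e-02,
        3.04644357e-02, -1.08989475e-04]), 'eef_pos': array([0.19036555, 0.51549824, 0.20444074]), 'ee_rot': array([-1.79889644e+02, -7.66419464e-03,  1.59728218e+02]), 'force': array([-0.29728169, -0.77405134, -0.63697004]), 'torque': array([-0.03874033, -0.00091331, -0.05966942]), 'width': 0.09387727513360862} 0.0188
```

View pics/top0.png

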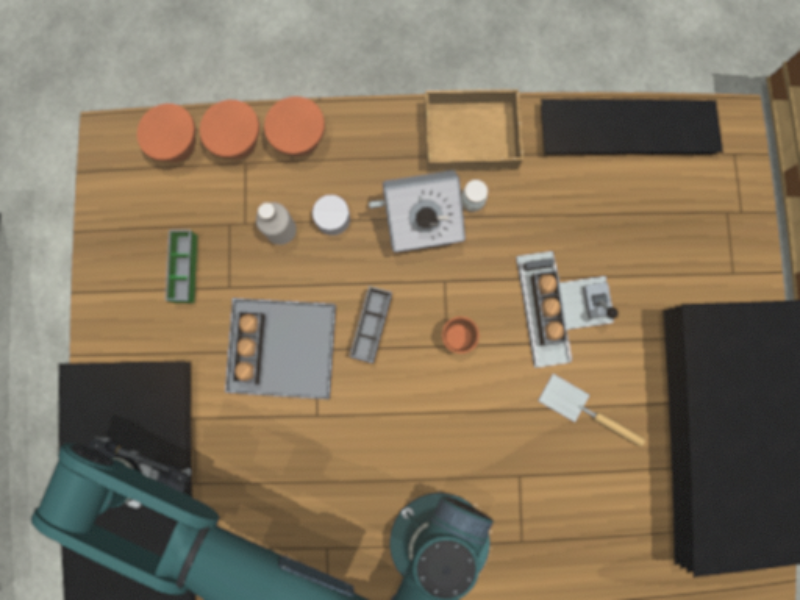

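View pics/scene0.png

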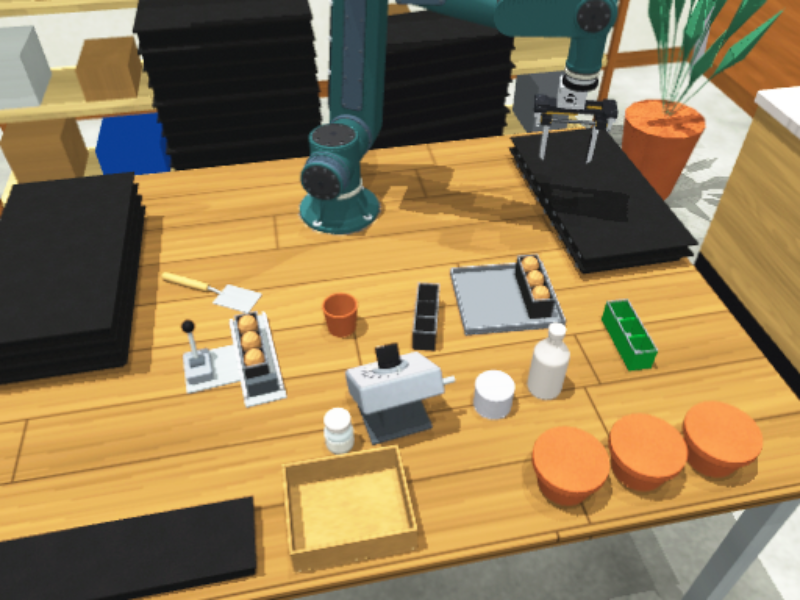

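Top view (800x600 px): the candidates are the strip in the lane at (548,308), which is strip_done, and the strip with plugs in the carrier at (248,347), which is strip_parked. The black empty strip at (370,325) is strip_new. The green empty strip at (181,266) is the look-alike and not meant. The counter knob is at (427,215) and the lever ball at (612,312). Next I'll measure these.

Run:
```python
from h import *
z=load('top');X=cloud(z);p=z['p']
zs=load('scene');XS=cloud(zs)
def rect(name,box,lo,hi,src=X,sc=.64):
    u0,v0,u1,v1=[int(a*sc) for a in box]
    q=src[v0:v1,u0:u1].reshape(-1,3);q=q[(q[:,2]>lo)&(q[:,2]<hi)]
    r=cv2.minAreaRect((q[:,:2]*1000).astype(np.float32)); 
    b=cv2.boxPoints(r); e=[b[1]-b[0],b[2]-b[1]]; L=max(e,key=np.linalg.norm)
    yaw=np.degrees(np.arctan2(L[1],L[0])); yaw=(yaw+90)%180-90
    print(name,len(q),'c',np.round(r[0],1),'size',np.round(r[1],1),'yaw',round(yaw,1),'z',np.round(np.percentile(q[:,2],[5,50,95]),4))
    return q
rect('new',(340,280,400,370),.045,.065)
rect('newlow',(340,280,400,370),.01,.065)
rect('done',(510,245,580,370),.045,.066)
rect('donehi',(510,245,580,370),.045,.085)
rect('parked',(225,295,270,390),.045,.08)
rect('carrierwall',(220,290,345,405),.012,.028)
rect('carrierwhole',(220,290,345,405),.012,.08)
rect('lanerail',(510,245,580,370),.010,.025)
rect('laneall',(510,245,580,370),.010,.09)
rect('stop',(510,245,560,275),.035,.048)
rect('ball',(595,295,630,325),.075,.15)
rect('pot',(435,310,490,360),.05,.08)
rect('sprayer',(240,190,300,250),.04,.2)
rect('tin',(300,190,360,240),.04,.08)
rect('jar',(455,170,495,215),.05,.1)
rect('trowel',(530,370,650,450),.004,.05)
# counter head plane
u0,v0,u1,v1=[int(a*.64) for a in (375,165,470,260)]
q=X[v0:v1,u0:u1].reshape(-1,3);q=q[q[:,2]>.05];print('counter zrange',np.percentile(q[:,2],[1,25,50,75,99]))
a=cv2.resize(p[90:250,200:300],None,fx=5,fy=5)[:,:,::-1]
a=p[100:240,220:380];a=cv2.resize(a,(800,700))[:600,:,::-1]
b=zs['p'][200:290,110:290];b=cv2.resize(b,(800,400))[:,:,::-1]
o=np.zeros((600,800,3),np.uint8)
o[:300,:400]=cv2.resize(p[105:165,230:310],(400,300),interpolation=2)[:,:,::-1]
o[:300,400:]=cv2.resize(p[150:240,325:445],(400,300),interpolation=2)[:,:,::-1]
o[300:,:400]=cv2.resize(zs['p'][210:285,210:310],(400,300),interpolation=2)[:,:,::-1]
o[300:,400:]=cv2.resize(zs['p'][195:270,100:200],(400,300),interpolation=2)[:,:,::-1]
cv2.imwrite('pics/crop1.png',o)
```

```text
new 157 c [455.4 129.5] size [ 48.5 150. ] yaw -16.6 z [0.0466 0.0543 0.0602]
newlow 279 c [460.2 145.8] size [ 82.5 150. ] yaw -16.6 z [0.0113 0.0485 0.059 ]
done 476 c [ 492.8 -238.6] size [180.8  58.6] yaw 9.3 z [0.0467 0.0589 0.0651]
donehi 652 c [ 492.8 -238.6] size [180.8  58.6] yaw 9.3 z [0.0472 0.0612 0.0709]
parked 573 c [415.8 386. ] size [ 50.5 148.8] yaw -5.7 z [0.0487 0.0604 0.0692]
carrierwall 435 c [413.1 324.2] size [222.6 201.6] yaw 85.0 z [0.013  0.0193 0.0251]
carrierwhole 1108 c [413.1 324.2] size [222.6 201.6] yaw 85.0 z [0.0147 0.0478 0.068 ]
lanerail 342 c [ 482.6 -256. ] size [238.7 122.4] yaw 5.3 z [0.0102 0.0148 0.0227]
laneall 1199 c [ 482.6 -256. ] size [238.7 122.4] yaw 5.3 z [0.0108 0.0484 0.0693]
stop 98 c [ 566.3 -225.9] size [32.6 60.9] yaw -88.2 z [0.0381 0.043  0.0474]
ball 53 c [ 459.3 -354.1] size [22.  22.3] yaw -40.6 z [0.0903 0.1073 0.1136]
pot 138 c [428.6 -51.5] size [73.3 73.1] yaw 88.3 z [0.0531 0.0676 0.0727]
sprayer 439 c [667.1 319.8] size [59.4 67.1] yaw -49.5 z [0.052  0.1157 0.1709]
tin 424 c [690.3 208. ] size [73.7 72.2] yaw 47.6 z [0.0527 0.0597 0.0651]
jar 180 c [720.4 -94.6] size [43.  43.3] yaw -88.7 z [0.0529 0.0789 0.0845]
trowel 667 c [ 265.  -326.4] size [258.3 168.7] yaw 87.7 z [0.0042 0.0064 0.0203]
counter zrange [0.05854849 0.10446604 0.13192603 0.146469   0.16170109]
```

View pics/crop1.png

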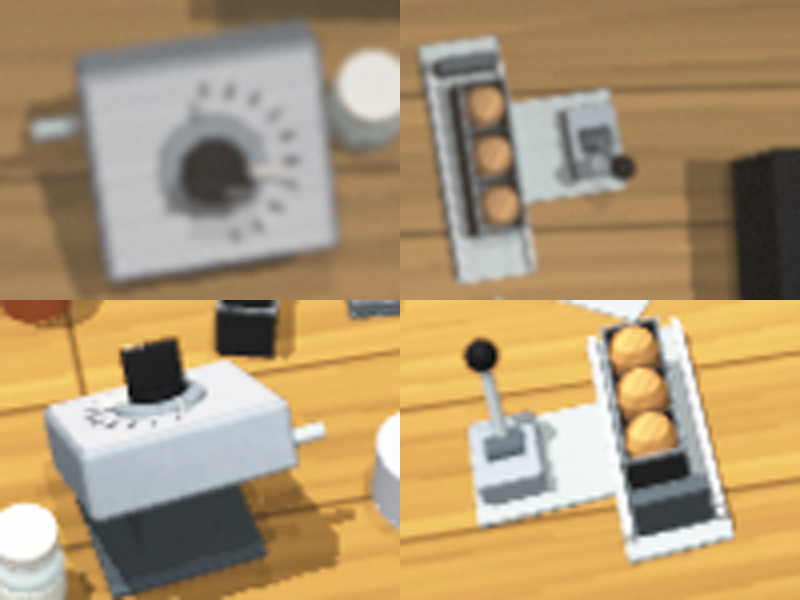

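Crop: top-right and bottom-right panels show the lane with the filled black strip and the lever leaning towards the robot. The left panels show the knob, with its pointer roughly to the right of the slope (clockwise of zero). Choices confirmed. Next I'll refine the lane, strip and dial, then go.

```bash
cat >> h.py <<'E'
from scipy.spatial.transform import Rotation as Ro
def rot(rpy): return Ro.from_euler('xyz',rpy,degrees=True)
def to(pos,R,label=''):
    s=ctrl.observe(); R0=rot(s['ee_rot']); R=R if isinstance(R,Ro) else rot(R)
    d=R0.inv().apply(np.array(pos)-s['eef_pos']); w=(R0.inv()*R).as_rotvec()
    print(label,'shift',np.round(d,4).tolist(),'turn',np.round(w,3).tolist())
def rectpts(q):
    r=cv2.minAreaRect((q[:,:2]*1000).astype(np.float32)); b=cv2.boxPoints(r)
    L=max([b[1]-b[0],b[2]-b[1]],key=np.linalg.norm); y=np.degrees(np.arctan2(L[1],L[0]))
    print(len(q),np.round(r[0],1),np.round(r[1],1),'yaw',round((y+90)%180-90,1)); return r
E
python3 - <<'E'
from h import *
z=load('top');X=cloud(z);p=z['p'].astype(int)
def reg(box): u0,v0,u1,v1=[int(a*.64) for a in box]; return X[v0:v1,u0:u1].reshape(-1,3),p[v0:v1,u0:u1].reshape(-1,3)
q,_=reg((510,245,580,370)); 
rectpts(q[q[:,2]>.052])
c=np.array([.485,-.245])
for lo in (.003,.008,.012):
  m=(q[:,2]>lo)&(q[:,2]<.03); rectpts(q[m&(np.abs((q[:,1]+.24)-(q[:,0]-.49)*.16)<.045)])
q,cc=reg((375,165,470,260))
# head top plane
m=(q[:,2]>.09)&(q[:,2]<.17)&(cc.min(1)>140)
P=q[m]
for _ in range(5):
    c=P.mean(0);n=np.linalg.svd(P-c)[2][2];n*=np.sign(n[2]);e=np.abs((q-c)@n);P=q[(e<.004)&(cc.min(1)>140)]
print('plane',c,n,np.degrees(np.arccos(n[2])),len(P),np.degrees(np.arctan2(n[1],n[0])))
xa=np.array([0,0,1])-n*n[2];xa/=np.linalg.norm(xa);ya=np.cross(n,xa)
h=(q-c)@n
K=q[(h>.02)&(h<.05)&(cc.max(1)<120)]
print('knob high',len(K),K.mean(0)); uv=np.c_[(K-c)@xa,(K-c)@ya]; r=rectpts(uv)
F=q[(np.abs(h)<.006)]; rectpts(np.c_[(F-c)@xa,(F-c)@ya]);print('xa',xa,'ya',ya)
# wrist cam relative to tool
s=ctrl.observe();R0=rot(s['ee_rot']);w=ctrl.get_calibration('wrist');Rw=np.array(w['R']);C=-Rw.T@w['t']
print('cam in tool',R0.inv().apply(C-s['eef_pos']),'axes',np.round(R0.inv().apply(Rw),2))
to([.48,-.24,.2],[180,0,9],'lane')
E
```

```text
553 [ 479.2 -241. ] [151.6  51.4] yaw 5.9
845 [ 488.7 -240.1] [282.2  88.5] yaw 9.1
430 [ 481.6 -241.3] [241.6  88.3] yaw 8.5
248 [ 482.8 -239.6] [236.5  86.1] yaw 6.4
plane [0.66650674 0.01460615 0.12404829] [-0.56314282 -0.07168709  0.82324427] 34.589111180666315 1346 -172.7453666629713
knob high 90 [0.6433124  0.01145102 0.15489614]
90 [-2.2 -0.5] [39.5 19. ] yaw 83.4
1674 [-3.3 -1.2] [150.5 141.3] yaw 89.7
xa [0.81665399 0.10395862 0.5676873 ] ya [-0.12627919  0.99199474  0.        ]
cam in tool [ 0.07380361  0.00029527 -0.17912155] axes [[ 0.    1.   -0.  ]
 [-0.97  0.   -0.25]
 [-0.25  0.    0.97]]
lane shift [-0.5335, -0.6083, 0.0055] turn [-0.001, 0.002, 2.631]
```

Call:
jog_arm --deltas '[[[-0.534,-0.608,0.0],[0,0,2.63],0.094],[[-0.534,-0.608,0.0],[0,0,2.63],0.094],[[-0.534,-0.608,0.0],[0,0,2.63],0.094],[[-0.534,-0.608,0.0],[0,0,2.63],0.094],[[-0.534,-0.608,0.0],[0,0,2.63],0.094],[[-0.534,-0.608,0.0],[0,0,2.63],0.094],[[-0.534,-0.608,0.0],[0,0,2.63],0.094],[[-0.534,-0.608,0.0],[0,0,2.63],0.094],[[-0.534,-0.608,0.0],[0,0,2.63],0.094],[[-0.534,-0.608,0.0],[0,0,2.63],0.094],[[-0.534,-0.608,0.0],[0,0,2.63],0.094],[[-0.534,-0.608,0.0],[0,0,2.63],0.094],[[-0.534,-0.608,0.0],[0,0,2.63],0.094],[[-0.534,-0.608,0.0],[0,0,2.63],0.094],[[-0.534,-0.608,0.0],[0,0,2.63],0.094],[[-0.534,-0.608,0.0],[0,0,2.63],0.094]]'

```text
t: 2.1
eef_pos: [0.4804, -0.2393, 0.2054]
ee_rot: [179.9, 0.1, 9.2]
force: [-0.3, -0.4, -0.1]
width: 0.0942
```

```bash
cat > lane.py <<'E'
from h import *
p,d,c=snap('wrist'); z=load('wrist'); X=cloud(z); pi=p.astype(int)
q=X.reshape(-1,3);m=(np.abs(q[:,0]-.48)<.16)&(np.abs(q[:,1]+.24)<.08); q=q[m]
print('strip');r=rectpts(q[(q[:,2]>.052)&(q[:,2]<.09)])
print('stop');rectpts(q[(q[:,2]>.036)&(q[:,2]<.049)&(q[:,0]>.553)])
for lo in (.003,.012):
  print('lane',lo);rectpts(q[(q[:,2]>lo)&(q[:,2]<.022)&(q[:,0]>.35)&(q[:,0]<.62)])
import sys
cv2.imwrite(sys.argv[1],p[:,:,::-1])
E
python3 lane.py pics/w1.png
python3 - <<'E'
from h import *
z=load('wrist');X=cloud(z)
# rails: points .012-.022; split by side, fit lines, relative to yaw 8
q=X.reshape(-1,3);q=q[(q[:,2]>.013)&(q[:,2]<.023)&(q[:,0]>.39)&(q[:,0]<.58)&(abs(q[:,1]+.24)<.09)]
t=np.radians(8.5);v=-(q[:,0]-.48)*np.sin(t)+(q[:,1]+.24)*np.cos(t)
print(np.histogram(v,np.arange(-.07,.071,.004)))
for sgn in(1,-1):
    k=(sgn*v>.03)&(sgn*v<.05);l=np.polyfit(q[k,0]-.48,q[k,1],1);print(sgn,k.sum(),np.degrees(np.arctan(l[0])),l[1])
E
```

```text
strip
5189 [ 478.3 -241.1] [150.1  48.2] yaw 5.5
stop
964 [ 573.  -227.3] [15.6 59.2] yaw -83.5
lane 0.003
9659 [ 483.6 -260.9] [240.1 128.5] yaw 6.4
lane 0.012
1925 [ 475.8 -237.6] [219.1  76.6] yaw 6.4
(array([  0,   0,   0,   0,   0,   0,   0,  11, 245, 385, 126,  27,  18,
        14,   4,   2,   6,   2,   2,   5,   6,  21,  28,  15,   0,  77,
       366, 310,  30,   0,   0,   0,   0,   0,   0]), array([-0.07 , -0.066, -0.062, -0.058, -0.054, -0.05 , -0.046, -0.042,
       -0.038, -0.034, -0.03 , -0.026, -0.022, -0.018, -0.014, -0.01 ,
       -0.006, -0.002,  0.002,  0.006,  0.01 ,  0.014,  0.018,  0.022,
        0.026,  0.03 ,  0.034,  0.038,  0.042,  0.046,  0.05 ,  0.054,
        0.058,  0.062,  0.066,  0.07 ]))
1 783 6.240286358065411 -0.2016550351021479
-1 641 6.742165348236225 -0.27319344445040966
```

View pics/w1.png

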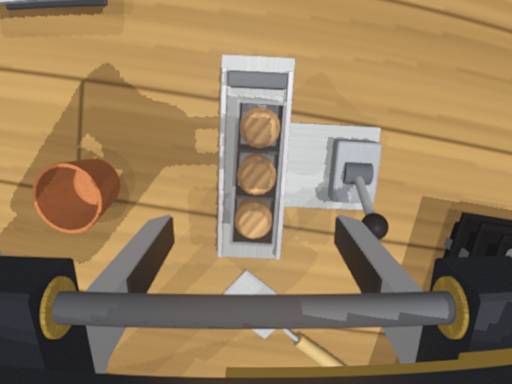

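Wrist view: strip_done at (257,175) in the lane, stop at (258,78), pot at (77,190), lever ball at (375,227). Lane yaw is about 6.4°. Next is the grasp.

```bash
python3 -c "
from h import *
to([.4783,-.2411,.028],[180,0,5.7])"
```

```text
shift [-0.0023, 0.0012, 0.1777] turn [0.002, 0.001, 0.061]
```

Call:
jog_arm --deltas '[[[-0.002,0.001,0.05],[0,0,0.06],0.094],[[-0.002,0.001,0.1],[0,0,0.06],0.094],[[-0.002,0.001,0.14],[0,0,0.06],0.094],[[-0.002,0.001,0.165],[0,0,0.06],0.094],[[-0.002,0.001,0.178],[0,0,0.06],0.094],[[-0.002,0.001,0.178],[0,0,0.06],0.094],[[-0.002,0.001,0.178],[0,0,0.06],0.04],[[-0.002,0.001,0.178],[0,0,0.06],0.04],[[-0.002,0.001,0.178],[0,0,0.06],0.04],[[-0.002,0.001,0.178],[0,0,0.06],0.04],[[-0.002,0.001,0.178],[0,0,0.06],0.04]]' --newtons 15

```text
t: 3.52
eef_pos: [0.4787, -0.241, 0.0279]
ee_rot: [179.9, 0.0, 5.8]
force: [-0.9, 1.3, 0.5]
width: 0.0477
```

Call:
jog_arm --deltas '[[[0,0,-0.03],[0,0,0],0.04],[[0,0,-0.08],[0,0,0],0.04],[[0,0,-0.12],[0,0,0],0.04],[[-0.001,-0.02,-0.12],[0,0,0.01],0.04],[[-0.002,-0.06,-0.12],[0,0,0.02],0.04],[[-0.004,-0.11,-0.12],[0,0,0.04],0.04],[[-0.005,-0.165,-0.12],[0,0,0.06],0.04],[[-0.007,-0.22,-0.12],[0,0,0.08],0.04],[[-0.009,-0.275,-0.12],[0,0,0.1],0.04],[[-0.011,-0.33,-0.12],[0,0,0.12],0.04],[[-0.013,-0.385,-0.12],[0,0,0.14],0.04],[[-0.015,-0.44,-0.12],[0,0,0.16],0.04],[[-0.016,-0.485,-0.12],[0,0,0.18],0.04],[[-0.017,-0.512,-0.12],[0,0,0.19],0.04],[[-0.017,-0.524,-0.12],[0,0,0.19],0.04],[[-0.017,-0.524,-0.12],[0,0,0.19],0.04]]'

```text
t: 5.52
eef_pos: [0.4089, 0.2788, 0.1464]
ee_rot: [179.8, 0.0, -5.1]
force: [0.1, 0.1, -0.5]
width: 0.0479
```

Run:
```python
from h import *
p,d,c=snap('wrist');z=load('wrist');X=cloud(z);q=X.reshape(-1,3)
cv2.imwrite('pics/w2.png',p[:,:,::-1])
m=(abs(q[:,0]-.41)<.13)&(abs(q[:,1]-.325)<.13)
rectpts(q[m&(q[:,2]>.014)&(q[:,2]<.028)])
to([.409,.279,.0265],[180,0,-5])
print(ctrl.observe()['width'])
```

```text
3385 [420.8 322.3] [220.5 184.9] yaw 85.1
 shift [-0.0001, -0.0012, 0.1199] turn [0.003, 0.0, -0.002]
0.0477545029965827
```

Call:
jog_arm --deltas '[[[0,0,0.04],[0,0,0],0.04],[[0,0,0.08],[0,0,0],0.04],[[0,0,0.1],[0,0,0],0.04],[[0,0,0.112],[0,0,0],0.04],[[0,0,0.117],[0,0,0],0.04],[[0,0,0.119],[0,0,0],0.04],[[0,0,0.12],[0,0,0],0.04],[[0,0,0.12],[0,0,0],0.04]]'

```text
t: 6.58
eef_pos: [0.4095, 0.2781, 0.0271]
ee_rot: [179.9, -0.0, -5.1]
force: [-0.3, 0.6, -0.8]
width: 0.0479
```

Call:
jog_arm --deltas '[[[0,0,0.0015],[0,0,0],0.04],[[0,0,0.002],[0,0,0],0.04],[[0,0,0.002],[0,0,0],0.055],[[0,0,0.002],[0,0,0],0.07],[[0,0,0.002],[0,0,0],0.07],[[0,0,-0.02],[0,0,0],0.07],[[0,0,-0.07],[0,0,0],0.07],[[0,0,-0.13],[0,0,0],0.07],[[0,0,-0.17],[0,0,0],0.07],[[0,0,-0.17],[0,0,0],0.07]]'

```text
t: 7.82
eef_pos: [0.4114, 0.2797, 0.2015]
ee_rot: [-179.9, -0.5, -5.1]
force: [0.1, -0.8, -0.3]
width: 0.07
```

Run:
```python
from h import *
from h import *
p,d,c=snap('wrist');z=load('wrist');X=cloud(z);q=X.reshape(-1,3)
m=(abs(q[:,0]-.41)<.13)
rectpts(q[m&(abs(q[:,1]-.279)<.045)&(q[:,2]>.045)&(q[:,2]<.08)])
rectpts(q[m&(abs(q[:,1]-.39)<.045)&(q[:,2]>.045)&(q[:,2]<.08)])
k=q[m&(abs(q[:,1]-.279)<.045)&(q[:,2]>.045)&(q[:,2]<.08)];print('z',np.percentile(k[:,2],[5,25,50,75,95]))
# dial frame
n=np.array([-.563,-.0717,.823]);n=np.array([-np.sin(np.radians(35))*np.cos(np.radians(7.25)),-np.sin(np.radians(35))*np.sin(np.radians(7.25)),np.cos(np.radians(35))])
xa=np.array([0,0,1])-n*n[2];xa/=np.linalg.norm(xa);ya=np.cross(n,xa)
c=np.array([0.66650674,0.01460615,0.12404829])
cen=c+xa*-.0022+ya*-.0005
T=lambda a:Ro.from_matrix(np.c_[xa*np.cos(a)+ya*np.sin(a),-( -xa*np.sin(a)+ya*np.cos(a)),-n])
for a in(0,180,-96.6,83.4):
    print(a,T(np.radians(a)).as_euler('xyz',degrees=True))
print('grip',cen+.031*n)
# view pose: camera 74mm along tool x, look at it: TCP 120mm out, both headings
for a in(0,180): to(cen+n*.15,T(np.radians(a)),a); print(cen+n*.15)
```

```text
5552 [409.6 279.5] [ 48.2 149.6] yaw -5.2
5614 [414.  386.7] [ 49.5 150.5] yaw -5.5
z [0.04997032 0.05744406 0.06009384 0.06539683 0.0670963 ]
0 [180.   -35.     7.25]
180 [ 180.     35.   -172.75]
-96.6 [-145.17879579    3.77997951  -88.16427024]
83.4 [145.17879579  -3.77997951  91.83572976]
grip [0.6471434  0.01163879 0.14818014]
0 shift [0.1934, 0.2598, -0.0463] turn [0.067, 0.605, -0.208]
[0.57943351 0.00302501 0.24565923]
180 shift [0.1934, 0.2598, -0.0463] turn [0.878, -0.097, 2.8]
[0.57943351 0.00302501 0.24565923]
```

strip_done stands straight in the carrier at (0.410, 0.280), and strip_parked is undisturbed. Next is the knob.

```bash
cat >> h.py <<'E'
n=np.array([-np.sin(np.radians(35))*np.cos(np.radians(7.25)),-np.sin(np.radians(35))*np.sin(np.radians(7.25)),np.cos(np.radians(35))])
xa=np.array([0,0,1])-n*n[2];xa/=np.linalg.norm(xa);ya=np.cross(n,xa)
pc=np.array([0.66650674,0.01460615,0.12404829])
cen=pc+xa*-.0022+ya*-.0005
def T(a):
    a=np.radians(a);return Ro.from_matrix(np.c_[xa*np.cos(a)+ya*np.sin(a),-(-xa*np.sin(a)+ya*np.cos(a)),-n])
E
python3 -c "
from h import *
to(cen+n*.13,T(83.4))"
```

```text
shift [0.2046, 0.2573, -0.0299] turn [-0.395, 0.556, -1.614]
```

Call:
jog_arm --deltas '[[[0.0,0.02,-0.04],[-0.04,0.06,-0.16],0.04],[[0.02,0.05,-0.05],[-0.08,0.11,-0.32],0.04],[[0.05,0.09,-0.05],[-0.12,0.167,-0.48],0.04],[[0.08,0.13,-0.05],[-0.16,0.22,-0.64],0.04],[[0.12,0.17,-0.05],[-0.2,0.28,-0.81],0.04],[[0.15,0.21,-0.05],[-0.24,0.333,-0.97],0.04],[[0.18,0.24,-0.04],[-0.28,0.39,-1.13],0.04],[[0.2,0.257,-0.03],[-0.32,0.445,-1.29],0.04],[[0.205,0.257,-0.03],[-0.355,0.5,-1.45],0.04],[[0.205,0.257,-0.03],[-0.395,0.556,-1.614],0.04],[[0.205,0.257,-0.03],[-0.395,0.556,-1.614],0.04],[[0.205,0.257,-0.03],[-0.395,0.556,-1.614],0.04],[[0.205,0.257,-0.03],[-0.395,0.556,-1.614],0.04]]'

```text
t: 9.5
eef_pos: [0.5914, 0.0053, 0.2292]
ee_rot: [145.2, -3.8, 91.8]
force: [0.5, 0.2, -0.1]
width: 0.0401
```

```bash
cat > dial.py <<'E'
from h import *
import sys
s=ctrl.observe();print('qpos',np.round(s['qpos']),s['eef_pos'],s['ee_rot'])
p,d,c=snap('wrist');z=load('wrist');X=cloud(z);q=X.reshape(-1,3);cc=p.reshape(-1,3).astype(int)
cv2.imwrite(sys.argv[1],p[:,:,::-1])
near=(np.linalg.norm(q-cen,axis=1)<.1)&np.isfinite(q[:,0])
Q=q[near];C=cc[near];P=Q[abs((Q-cen)@n)<.006];P=P[C[abs((Q-cen)@n)<.006].min(1)>130]
for _ in range(4):
    c0=P.mean(0);m=np.linalg.svd(P-c0)[2][2];m*=np.sign(m[2]);P=P[abs((P-c0)@m)<.003]
print('plane n',m,np.degrees(np.arccos(m[2])),np.degrees(np.arctan2(-m[1],-m[0])),'off',(c0-cen)@n,len(P))
h=(Q-cen)@n; uv=np.c_[(Q-cen)@xa,(Q-cen)@ya]
for lo,hi in((.032,.045),(.02,.03),(.005,.012)):
    k=(h>lo)&(h<hi)&(np.hypot(*uv.T)<.04); print('h',lo,hi,np.median(h[k]) if k.any() else 0); 
    if k.sum()>10: rectpts(uv[k])
w=(h>.025)&(C.min(1)>150)&(np.hypot(*uv.T)<.04);print('white',w.sum(),uv[w].mean(0) if w.any() else '')
E
python3 dial.py pics/w3.png
```

```text
qpos [-11. -15. 101.  12.  61. -15.] [0.59144639 0.00534337 0.22920039] [145.22821743  -3.80300866  91.81638663]
plane n [-0.56813979 -0.0743604   0.81956556] 34.958671780598806 7.456713188962993 off 0.0007753884404023172 14260
h 0.032 0.045 0.04393433939330084
699 [-4.4 -1. ] [42.5 14. ] yaw 80.4
h 0.02 0.03 0.02561397925468635
34 [-1.  18.8] [ 2.3 13.2] yaw -10.6
h 0.005 0.012 0.006526840522173633
2060 [-4.4 -0.8] [67.6 67.3] yaw 51.5
white 68 [-0.0059836  -0.01310985]
```

View pics/w3.png

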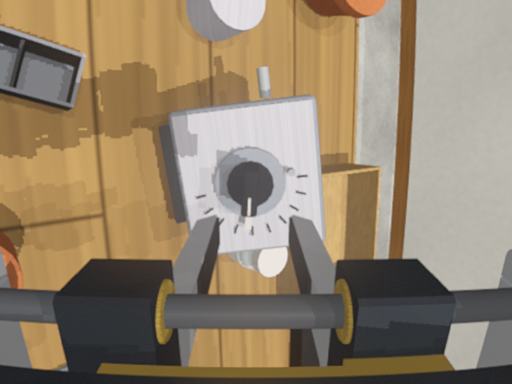

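Wrist view: knob at (250,183) with its white pointer downwards (252,207), i.e. about 100° clockwise of the zero pin at (290,170).

```bash
cat >> h.py <<'E'
kc=cen+xa*-.0044+ya*-.001
E
python3 -c "
from h import *
to(kc+n*.06,T(80.4));to(kc+n*.021,T(80.4))"
```

```text
shift [-0.0024, -0.0049, 0.0697] turn [-0.001, -0.0, 0.052]
 shift [-0.0024, -0.0048, 0.1087] turn [-0.001, -0.0, 0.052]
```

Call:
jog_arm --deltas '[[[-0.0024,-0.005,0.03],[0,0,0.052],0.026],[[-0.0024,-0.005,0.05],[0,0,0.052],0.026],[[-0.0024,-0.005,0.065],[0,0,0.052],0.026],[[-0.0024,-0.005,0.08],[0,0,0.052],0.026],[[-0.0024,-0.005,0.095],[0,0,0.052],0.026],[[-0.0024,-0.005,0.108],[0,0,0.052],0.026],[[-0.0024,-0.005,0.109],[0,0,0.052],0.026],[[-0.0024,-0.005,0.109],[0,0,0.052],0.005],[[-0.0024,-0.005,0.109],[0,0,0.052],0.005],[[-0.0024,-0.005,0.109],[0,0,0.052],0.005]]' --newtons 15

```text
t: 10.8
eef_pos: [0.6502, 0.0108, 0.1382]
ee_rot: [145.3, -5.5, 89.4]
force: [4.0, -0.0, -1.3]
width: 0.0139
```

Call:
jog_arm --deltas '[[[0,0,0],[0,0,-0.1],0.005],[[0,0,0],[0,0,-0.25],0.005],[[0,0,0],[0,0,-0.4],0.005],[[0,0,0],[0,0,-0.55],0.005],[[0,0,0],[0,0,-0.7],0.005],[[0,0,0],[0,0,-0.85],0.005],[[0,0,0],[0,0,-1.0],0.005],[[0,0,0],[0,0,-1.15],0.005],[[0,0,0],[0,0,-1.3],0.005],[[0,0,0],[0,0,-1.42],0.005],[[0,0,0],[0,0,-1.53],0.005],[[0,0,0],[0,0,-1.61],0.005],[[0,0,0],[0,0,-1.67],0.005],[[0,0,0],[0,0,-1.7],0.005],[[0,0,0],[0,0,-1.7],0.005]]'

```text
t: 12.68
eef_pos: [0.6499, 0.0104, 0.138]
ee_rot: [178.5, 35.0, -175.4]
force: [0.2, -2.6, -1.4]
width: 0.0139
```

```bash
python3 -c "
from h import *
s=ctrl.observe();print(s['force'],s['torque'],s['qpos']);R=rot(s['ee_rot']);print('torque about tool z',R.inv().apply(s['torque']));to(kc+n*.021,T(180))"
```

```text
[ 0.20444052 -2.62657413 -1.4100598 ] [-0.32422413  0.29996353 -0.13236925] [  -9.09071726   -4.09166272  102.83696327   12.50771973   47.95844824
 -109.74728252]
torque about tool z [ 0.32104138  0.3263834  -0.0550212 ]
 shift [0.0007, 0.0005, 0.0002] turn [-0.001, 0.001, -0.038]
```

Call:
jog_arm --deltas '[[[0,0,0],[0,0,-0.03],0.005],[[0,0,0],[0,0,-0.05],0.005],[[0,0,0],[0,0,-0.07],0.005],[[0,0,0],[0,0,-0.07],0.005]]'

```text
t: 13.18
eef_pos: [0.6498, 0.0104, 0.1379]
ee_rot: [-178.7, 35.0, -170.6]
force: [1.4, -2.2, -1.1]
width: 0.0144
```

```bash
python3 -c "
from h import *
s=ctrl.observe();print(s['force'],s['torque']);R=rot(s['ee_rot']);print('torque about tool z',R.inv().apply(s['torque']));to(kc+n*.021,T(180))"
```

```text
[ 1.37485871 -2.22793552 -1.10019261] [-0.02990581  0.21758248 -0.42829597]
torque about tool z [0.24088722 0.22753757 0.34910447]
 shift [0.0006, 0.0006, 0.0002] turn [-0.001, 0.001, 0.031]
```

The resisting torque rose to about 0.35 N·m, so the knob is on its stop. Release, back out and verify.

Call:
jog_arm --deltas '[[[0,0,0],[0,0,0],0.028],[[0,0,0],[0,0,0],0.028],[[0,0,-0.01],[0,0,0],0.028],[[0,0,-0.04],[0,0,0],0.028],[[0,0,-0.08],[0,0,0],0.028],[[0,0,-0.115],[0,0,0],0.028],[[0,0,-0.115],[0,0,0],0.028]]'

```text
t: 14.05
eef_pos: [0.5851, 0.0018, 0.2373]
ee_rot: [-178.5, 35.5, -170.5]
force: [1.0, 0.3, 1.0]
width: 0.0282
```

```bash
python3 dial.py pics/w4.png
python3 - <<'E'
from h import *
p,d,c=snap('scene');p2,_,_=snap('top')
o=np.zeros((300,800,3),np.uint8)
o[:,:400]=cv2.resize(load('wrist')['p'],(400,300))[:,:,::-1]; o[:,400:]=cv2.resize(p[210:285,210:310],(400,300),interpolation=2)[:,:,::-1]
cv2.imwrite('pics/k4.png',o)
E
```

```text
qpos [ -12.  -16.  102.   12.   61. -114.] [0.58512104 0.00178733 0.23730712] [-178.48506168   35.51031977 -170.46162071]
plane n [-0.56899285 -0.07483001  0.81893077] 35.022097496714835 7.4921487434041 off 0.000813202316538101 14337
h 0.032 0.045 0.04399830525717911
649 [-4.4 -1. ] [13.9 41.2] yaw -0.0
h 0.02 0.03 0.02582680711117448
26 [-24.2  -1.1] [ 1.5 12.6] yaw -87.8
h 0.005 0.012 0.006561818545275741
1969 [-3.6 -1.1] [67.1 67.5] yaw -39.3
white 74 [ 0.00778491 -0.00122032]
```

View pics/k4.png

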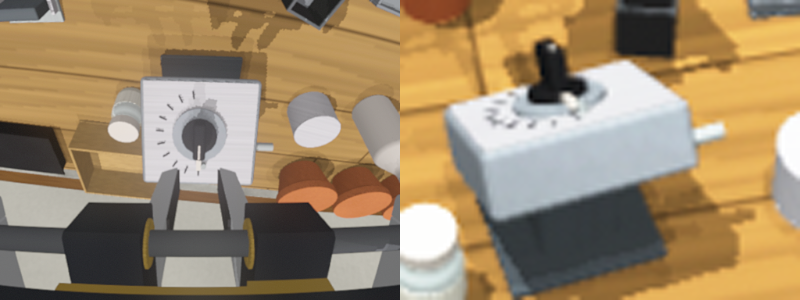

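Left panel: pointer at (200,155), straight up the slope by the pin. The bar measures 0.0°, so the knob is at zero. Next is strip_new.

```bash
python3 -c "
from h import *
to([.455,.1295,.17],[180,0,163.4])"
```

```text
shift [0.122, 0.1463, -0.0144] turn [0.118, 0.604, 0.433]
```

Call:
jog_arm --deltas '[[[0.03,0.01,-0.03],[0.01,0.08,0.05],0.094],[[0.06,0.05,-0.03],[0.03,0.2,0.14],0.094],[[0.09,0.09,-0.02],[0.06,0.32,0.23],0.094],[[0.11,0.13,-0.015],[0.09,0.46,0.33],0.094],[[0.122,0.146,-0.0144],[0.118,0.604,0.433],0.094],[[0.122,0.146,-0.0144],[0.118,0.604,0.433],0.094],[[0.122,0.146,-0.0144],[0.118,0.604,0.433],0.094],[[0.122,0.146,-0.0144],[0.118,0.604,0.433],0.094]]'

```text
t: 15.2
eef_pos: [0.4548, 0.1285, 0.1702]
ee_rot: [-180.0, 0.1, 163.4]
force: [0.7, 0.2, 0.5]
width: 0.0937
```

Run:
```python
from h import *
p,d,c=snap('wrist');z=load('wrist');X=cloud(z);q=X.reshape(-1,3)
cv2.imwrite('pics/w5.png',p[:,:,::-1])
m=(abs(q[:,0]-.455)<.12)&(abs(q[:,1]-.13)<.08)&(q[:,2]<.07)
rectpts(q[m&(q[:,2]>.047)]);print(np.percentile(q[m&(q[:,2]>.047)][:,2],[50,90]))
r=cv2.minAreaRect((q[m&(q[:,2]>.047)][:,:2]*1000).astype(np.float32))
b=cv2.boxPoints(r);L=max([b[1]-b[0],b[2]-b[1]],key=np.linalg.norm);y=np.degrees(np.arctan2(L[1],L[0]))%180
to([r[0][0]/1000,r[0][1]/1000,.023],[180,0,y])
```

```text
1827 [454.5 129.4] [ 48.1 149.6] yaw -16.7
[0.05476875 0.05586231]
 shift [0.0008, 0.0006, 0.1475] turn [0.0, 0.002, 0.001]
```

Call:
jog_arm --deltas '[[[0.001,0.001,0.05],[0,0,0],0.094],[[0.001,0.001,0.1],[0,0,0],0.094],[[0.001,0.001,0.13],[0,0,0],0.094],[[0.001,0.001,0.143],[0,0,0],0.094],[[0.001,0.001,0.148],[0,0,0],0.094],[[0.001,0.001,0.148],[0,0,0],0.094],[[0.001,0.001,0.148],[0,0,0],0.04],[[0.001,0.001,0.148],[0,0,0],0.04],[[0.001,0.001,0.148],[0,0,0],0.04],[[0.001,0.001,0.148],[0,0,0],0.04],[[0.001,0.001,0.148],[0,0,0],0.04]]' --newtons 15

```text
t: 16.62
eef_pos: [0.4544, 0.1297, 0.0225]
ee_rot: [-180.0, 0.1, 163.4]
force: [0.0, 0.2, 0.7]
width: 0.0479
```

```bash
python3 -c "
from h import *
t=np.radians(6.45);u=np.array([np.cos(t),np.sin(t)]);home=np.array([.5652,-.2278])-.075*u
print(home); tgt=home-.012*u
to([*tgt,.15],[180,0,186.45])"
```

```text
[ 0.49067473 -0.23622521]
 shift [-0.1286, -0.345, -0.1273] turn [-0.0, 0.002, -0.403]
```

Call:
jog_arm --deltas '[[[0,0,-0.04],[0,0,0],0.04],[[0,0,-0.09],[0,0,0],0.04],[[0,0,-0.127],[0,0,0],0.04],[[-0.01,-0.03,-0.127],[0,0,-0.04],0.04],[[-0.028,-0.075,-0.127],[0,0,-0.09],0.04],[[-0.047,-0.125,-0.127],[0,0,-0.15],0.04],[[-0.066,-0.177,-0.127],[0,0,-0.21],0.04],[[-0.085,-0.229,-0.127],[0,0,-0.27],0.04],[[-0.104,-0.28,-0.127],[0,0,-0.33],0.04],[[-0.119,-0.32,-0.127],[0,0,-0.38],0.04],[[-0.127,-0.34,-0.127],[0,0,-0.403],0.04],[[-0.1286,-0.345,-0.127],[0,0,-0.403],0.04],[[-0.1286,-0.345,-0.127],[0,0,-0.403],0.04],[[-0.1286,-0.345,-0.127],[0,0,-0.403],0.04]]'

```text
t: 18.38
eef_pos: [0.4787, -0.2364, 0.1497]
ee_rot: [-180.0, 0.1, -173.5]
force: [0.1, 0.0, -1.2]
width: 0.0479
```

```bash
python3 -c "
from h import *
t=np.radians(6.45);u=np.array([np.cos(t),np.sin(t)]);home=np.array([.5652,-.2278])-.075*u
tgt=home-.012*u;to([*tgt,.0290],[180,0,186.45])"
```

```text
shift [0.0003, -0.0011, 0.1207] turn [-0.0, 0.002, 0.001]
```

Call:
jog_arm --deltas '[[[0,-0.001,0.05],[0,0,0],0.04],[[0,-0.001,0.085],[0,0,0],0.04],[[0,-0.001,0.105],[0,0,0],0.04],[[0,-0.001,0.115],[0,0,0],0.04],[[0,-0.001,0.119],[0,0,0],0.04],[[0,-0.001,0.1205],[0,0,0],0.04],[[0,-0.001,0.1212],[0,0,0],0.04],[[0,-0.001,0.1212],[0,0,0],0.04]]'

```text
t: 19.38
eef_pos: [0.4794, -0.2378, 0.0292]
ee_rot: [-179.9, 0.2, -173.5]
force: [0.4, 0.8, -1.7]
width: 0.0476
```

Now push along the lane (tool −x) towards the stop, watching the force.

Call:
jog_arm --deltas '[[[-0.003,0,0.0005],[0,0,0],0.04],[[-0.006,0,0.0005],[0,0,0],0.04],[[-0.009,0,0.0005],[0,0,0],0.04],[[-0.011,0,0.0005],[0,0,0],0.04],[[-0.012,0,0.0005],[0,0,0],0.04],[[-0.013,0,0.0005],[0,0,0],0.04],[[-0.013,0,0.0005],[0,0,0],0.04]]'

```text
t: 20.25
eef_pos: [0.4898, -0.2365, 0.0285]
ee_rot: [-180.0, -0.2, -173.5]
force: [-8.2, 0.1, 3.7]
width: 0.0476
```

The −8 N shows the strip is against the stop, and it's on the floor. Release and check.

Call:
jog_arm --deltas '[[[0.0007,0,-0.0005],[0,0,0],0.04],[[0.0007,0,-0.0005],[0,0,0],0.06],[[0.0007,0,-0.0005],[0,0,0],0.075],[[0.0007,0,-0.0005],[0,0,0],0.075],[[0.0007,0,-0.02],[0,0,0],0.075],[[0.0007,0,-0.07],[0,0,0],0.075],[[0.0007,0,-0.13],[0,0,0],0.075],[[0.0007,0,-0.17],[0,0,0],0.075],[[0.0007,0,-0.17],[0,0,0],0.075]]'

```text
t: 21.38
eef_pos: [0.4918, -0.2376, 0.2034]
ee_rot: [-179.6, 0.3, -173.5]
force: [0.7, -0.0, 0.5]
width: 0.0751
```

```bash
python3 lane.py pics/w6.png
python3 - <<'E'
from h import *
z=load('wrist');X=cloud(z);q=X.reshape(-1,3)
t=np.radians(6.45);O=np.array([.48,-.2374])
u=(q[:,:2]-O)@[np.cos(t),np.sin(t)];v=(q[:,:2]-O)@[-np.sin(t),np.cos(t)]
m=(abs(v)<.02)&(u>.05)&(u<.12)&(q[:,2]>.03)
S=m&(q[:,2]>.051);print('strip max u',np.percentile(u[S],[95,99,100]))
S=m&(q[:,2]>.036)&(q[:,2]<.048);print('stop u',np.percentile(u[S],[1,5,50,95]))
m=(u>-.09)&(u<.08)&(v<-.07)&(v>-.15)&(q[:,2]>.07);print('ball',q[m].mean(0),q[m].max(0),q[m].min(0))
P=O+.0007*np.array([np.cos(t),np.sin(t)])-.115*np.array([-np.sin(t),np.cos(t)]);print('pivot',P)
E
```

```text
strip
1654 [ 489.4 -235.8] [149.   48.3] yaw 6.4
stop
613 [ 566.6 -228.1] [28.3 59.7] yaw -84.3
lane 0.003
13950 [ 483.1 -261. ] [239.9 127.7] yaw 6.4
lane 0.012
2225 [ 475.6 -238.3] [218.5  76.7] yaw 6.2
strip max u [0.08359457 0.08383002 0.08402103]
stop u [0.08051061 0.08077336 0.09367907 0.09992223]
ball [ 0.4598414  -0.34742442  0.12945553] [ 0.49647639 -0.30786652  0.31395521] [ 0.44515525 -0.36632927  0.07052874]
pivot [ 0.49361422 -0.35159345]
```

View pics/w6.png

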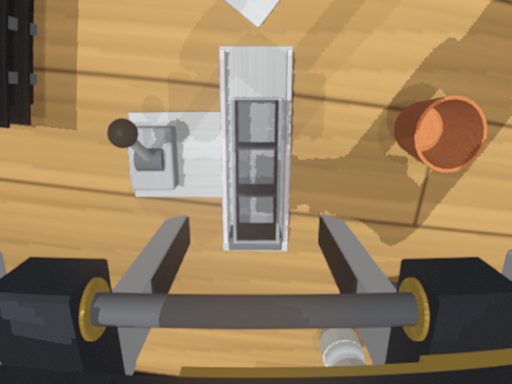

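Wrist view: the empty strip fills the lane from (258,98) to (258,248) and sits against the stop. The lever ball at (122,132) still leans towards the robot. As my release backed off 0.7 mm, I'll nudge the strip home from behind. First I'll check clearance near the black stack.

```bash
python3 -c "
from h import *
X=cloud(load('top')).reshape(-1,3)
m=(X[:,0]>.3)&(X[:,0]<.6)&(X[:,1]<-.40)&(X[:,1]>-.6)&(X[:,2]>.03);k=X[m]
print('stack',k.max(0),k.min(0),np.percentile(k[:,1],[95,99,99.9]),np.percentile(k[:,2],99))
t=np.radians(6.45);U=np.array([np.cos(t),np.sin(t)]);V=np.array([-U[1],U[0]]);O=np.array([.48,-.2374])
to([*(O-.105*U),.026],[180,0,186.45])"
```

```text
stack [ 0.47030038 -0.48408957  0.14347134] [ 0.30011477 -0.59986698  0.03035703] [-0.4891839  -0.48715837 -0.48502473] 0.14128377504493103
 shift [0.1156, 0.0013, 0.1742] turn [-0.003, 0.0, 0.001]
```

Call:
jog_arm --deltas '[[[0.05,0.001,0],[0,0,0],0.0],[[0.1,0.001,0],[0,0,0],0.0],[[0.105,0.001,0.03],[0,0,0],0.0],[[0.105,0.001,0.08],[0,0,0],0.0],[[0.105,0.001,0.13],[0,0,0],0.0],[[0.105,0.001,0.16],[0,0,0],0.0],[[0.105,0.001,0.174],[0,0,0],0.0],[[0.105,0.001,0.174],[0,0,0],0.0],[[0.1,0.001,0.174],[0,0,0],0.0],[[0.095,0.001,0.174],[0,0,0],0.0],[[0.09,0.001,0.174],[0,0,0],0.0],[[0.087,0.001,0.174],[0,0,0],0.0],[[0.085,0.001,0.174],[0,0,0],0.0],[[0.084,0.001,0.174],[0,0,0],0.0]]'

```text
t: 23.18
eef_pos: [0.4068, -0.2459, 0.0262]
ee_rot: [-179.8, -0.0, -173.5]
force: [-0.8, -0.1, 1.1]
width: 0.0005
```

Call:
jog_arm --deltas '[[[-0.001,0,0],[0,0,0],0.0],[[-0.002,0,0],[0,0,0],0.0],[[-0.003,0,0],[0,0,0],0.0],[[-0.003,0,0],[0,0,0],0.0]]'

```text
t: 23.68
eef_pos: [0.407, -0.2459, 0.0262]
ee_rot: [-179.9, -0.4, -173.5]
force: [-9.0, -0.4, 5.8]
width: -0.0
```

Home: 9 N with only 0.2 mm of movement. Back off and go behind the lever ball.

Call:
jog_arm --deltas '[[[0.006,0,0],[0,0,0],0.0],[[0.012,0,-0.02],[0,0,0],0.0],[[0.015,0,-0.07],[0,0,0],0.0],[[0.015,0,-0.12],[0,0,0],0.0],[[0.012,-0.03,-0.13],[0,0,0],0.0],[[0.01,-0.075,-0.13],[0,0,0],0.0],[[0.008,-0.108,-0.12],[0,0,0],0.0],[[0.008,-0.115,-0.09],[0,0,0],0.0],[[0.008,-0.115,-0.065],[0,0,0],0.0],[[0.008,-0.115,-0.06],[0,0,0],0.0],[[0.008,-0.115,-0.06],[0,0,0],0.0]]'

```text
t: 25.05
eef_pos: [0.4127, -0.3608, 0.0868]
ee_rot: [-179.9, -0.4, -173.5]
force: [0.3, 0.1, 0.4]
width: 0.0008
```

```bash
cat > st.py <<'E'
from h import *
s=ctrl.observe()
t=np.radians(6.45);U=np.array([np.cos(t),np.sin(t)]);V=np.array([-U[1],U[0]]);O=np.array([.48,-.2374])
print('u,v',(s['eef_pos'][:2]-O)@U,(s['eef_pos'][:2]-O)@V,s['eef_pos'],s['force'])
E
python3 st.py
```

```text
u,v -0.0807084141790254 -0.11506030324191752 [ 0.41272788 -0.36079847  0.08679219] [0.26565557 0.08761773 0.38477908]
```

Call:
jog_arm --deltas '[[[-0.01,0,0],[0,0,0],0.0],[[-0.02,0,0],[0,0,0],0.0],[[-0.03,0,0],[0,0,0],0.0],[[-0.038,0,0],[0,0,0],0.0],[[-0.046,0,0],[0,0,0],0.0],[[-0.054,0,0],[0,0,0],0.0],[[-0.062,0,0],[0,0,0],0.0],[[-0.07,0,0],[0,0,0],0.0],[[-0.077,0,0],[0,0,0],0.0],[[-0.084,0,0],[0,0,0],0.0],[[-0.09,0,0],[0,0,0],0.0],[[-0.095,0,0],[0,0,0],0.0],[[-0.097,0,0],[0,0,0],0.0],[[-0.097,0,0],[0,0,0],0.0]]'

```text
t: 26.8
eef_pos: [0.5094, -0.3497, 0.0862]
ee_rot: [-179.9, -0.3, -173.5]
force: [0.1, 0.1, -0.0]
width: 0.0005
```

```bash
python3 st.py
```

```text
u,v 0.016565768759710636 -0.11489198045291046 [ 0.50936743 -0.34970381  0.08621242] [ 0.0985046   0.10047438 -0.0028147 ]
```

Call:
jog_arm --deltas '[[[-0.002,0,0],[0,0,0],0.0],[[-0.004,0,0],[0,0,0],0.0],[[-0.005,0,0],[0,0,0],0.0],[[-0.005,0,0],[0,0,0],0.0]]'

```text
t: 27.3
eef_pos: [0.5105, -0.3497, 0.0862]
ee_rot: [-179.9, -0.8, -173.5]
force: [-9.8, -0.2, 4.3]
width: 0.0007
```

```bash
python3 st.py
python3 - <<'E'
from h import *
p,d,c=snap('scene'); z=load('scene');X=cloud(z)
cv2.imwrite('pics/s7.png',cv2.resize(p[170:290,80:240],(800,600),interpolation=2)[:,:,::-1])
E
```

```text
u,v 0.017721759867741264 -0.11497468120123626 [ 0.51052539 -0.34965613  0.08621019] [-9.7938021  -0.21477035  4.29720219]
```

View pics/s7.png

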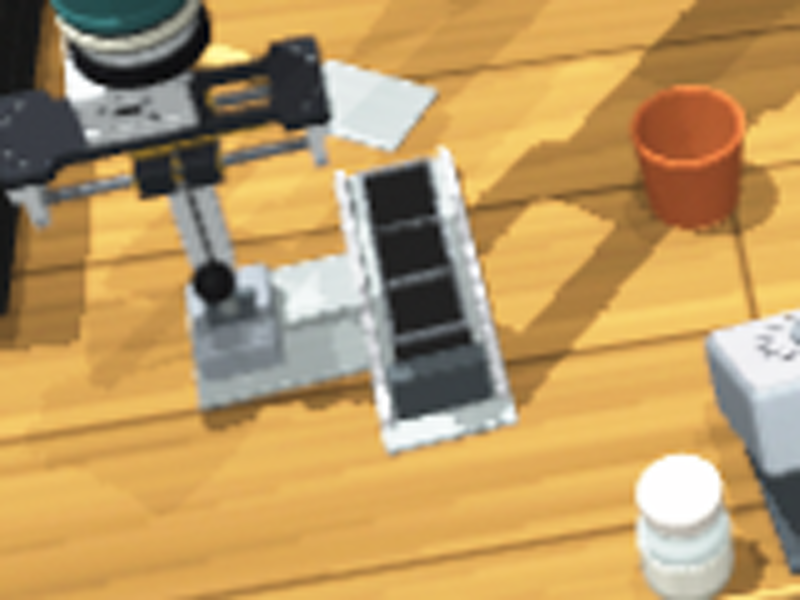

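Scene crop: the ball at (213,282) is thrown over away from the robot, with 10 N at the stop where predicted. The strip sits against the stop block. Withdraw and make a final check.

Call:
jog_arm --deltas '[[[0.005,0,0],[0,0,0],0.0],[[0.015,0,0],[0,0,0],0.0],[[0.04,0,-0.01],[0,0,0],0.0],[[0.06,0,-0.05],[0,0,0],0.0],[[0.09,0.03,-0.1],[0,0,0],0.0],[[0.12,0.08,-0.15],[0,0,0],0.0],[[0.14,0.1,-0.17],[0,0,0],0.0],[[0.14,0.1,-0.17],[0,0,0],0.0]]'

```text
t: 28.35
eef_pos: [0.3627, -0.2653, 0.2627]
ee_rot: [-179.5, -0.4, -173.5]
force: [0.5, -0.1, 0.6]
width: 0.0
```

Run:
```python
from h import *
p,d,c=snap('wrist');z=load('wrist');X=cloud(z);q=X.reshape(-1,3)
t=np.radians(6.45);U=np.array([np.cos(t),np.sin(t)]);V=np.array([-U[1],U[0]]);O=np.array([.48,-.2374])
p,d,c=snap('top');p,d,c=snap('scene');cv2.imwrite('pics/s8.png',cv2.resize(p[:,:,::-1],(800,600)))
for nme in('top','scene','wrist'):
    q=cloud(load(nme)).reshape(-1,3);u=(q[:,:2]-O)@U;v=(q[:,:2]-O)@V
    m=(abs(v+.115)<.02)&(abs(u)<.07)&(q[:,2]>.085)&(q[:,2]<.125);k=m
    if k.sum():print(nme,'ball u',np.median(u[k]),'z',np.percentile(q[k,2],95),k.sum())
    S=(abs(v)<.04)&(abs(u)<.12)&(q[:,2]>.051)&(q[:,2]<.08)
    if S.sum()>50: print(nme,'strip',end=' ');rectpts(q[S])
q=cloud(load('top')).reshape(-1,3)
for c,l in(((.41,.279),'done'),((.415,.387),'parked')): 
    m=(abs(q[:,0]-c[0])<.1)&(abs(q[:,1]-c[1])<.045)&(q[:,2]>.045)&(q[:,2]<.08);print(l,end=' ');rectpts(q[m])
```

```text
top ball u 0.04003755579256543 z 0.11330363172256885 51
top strip 203 [ 492.8 -234.4] [154.8  51.7] yaw 6.3
scene ball u 0.0459620008994283 z 0.11252009042045466 67
scene strip 198 [ 492.2 -235.3] [152.8  47.6] yaw 6.5
wrist strip 331 [ 463.9 -235.2] [100.   46.9] yaw 10.0
done 576 [409.5 279.5] [ 49.4 150.8] yaw -5.3
parked 574 [415.4 386.6] [ 51.3 148.2] yaw -4.9
```

View pics/s8.png

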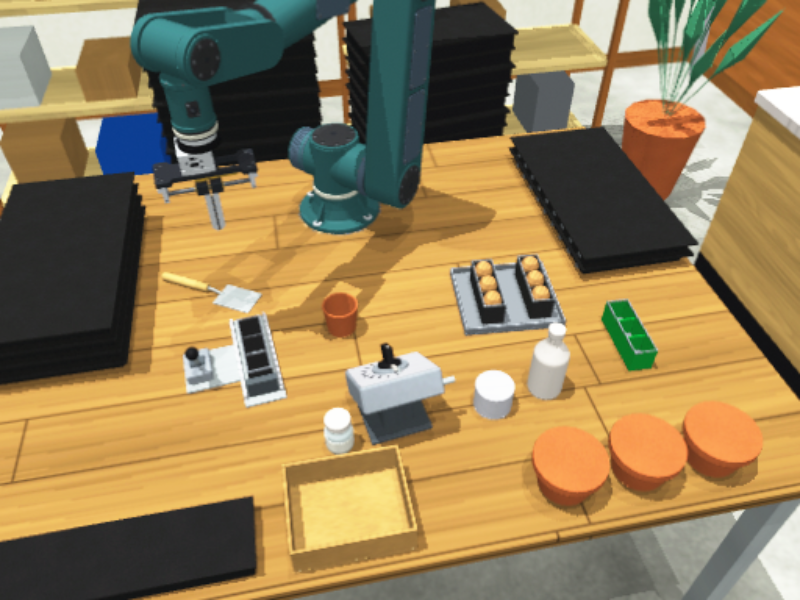

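The final view shows both filled strips in the carrier at (487,290) and (535,285), and the empty strip home in the lane at (257,355). The lever is over at (192,355), the knob bar points up the slope at (388,355), and the bystanders are unmoved.

```bash
python3 -c "
from rig import ctrl
print(ctrl.sign_off())"
```

```text
the job is handed in; nothing more can be done
None
```

The changeover is done in the order asked and handed in at about 28.5 s of the 72 s allowed; sign-off gave no verdict.

| Step | Last check |
|---|---|
| Finished strip in the carrier | Stands at (0.410, 0.280), yaw −5.3°, about 45 mm to the −y side of the carrier's centre. The parked strip measured the same place to within about 1 mm. |
| Knob | Bar measured 0.0° from the zero direction, pointer up the slope. Resisting torque rose to about 0.35 N·m at the stop. |
| Empty strip in the lane | Lies along the lane at yaw 6.4°. A second push from behind gave 9 N with only 0.2 mm of movement, so it is against the end stop. |
| Run lever | Pushed until about 10 N at its stop. The ball sits 40 mm along the lane by the top camera (39 mm expected). |

- **Bystanders:** they look unmoved in the last picture; I did not measure them again.
- **Disagreements:** the scene camera put the ball at 46 mm along the lane, and I put that down to it seeing only the ball's far side. The last wrist view showed only part of the lane strip, so I disregarded its fit (100 mm long, yaw 10°). The top and scene cameras place that strip's centre 2–3 mm further along than the close wrist view did, within calibration and depth noise.

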